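# Flick the key tally wheel forward to zero

### The arm

A 6-joint arm with a two-finger parallel gripper is mounted at the origin on a cart in front of the work surface, level with it; the furniture and walls round the work are solid. World frame = base frame: x ahead of the robot, y to its left, z up, the work surface at z = 0. Lengths are in m, angles in degrees, forces in N, time in s.
With the tool pointing down it reaches from about 0.35 to 0.875 m from the base axis. Payload 4.2 kg.
Tool frame: the origin (TCP) lies on the front face of the gripper's body, between the roots of the fingers; the fingertips stand 70 mm ahead of it and the grasp point (between the pads) lies 51 mm ahead of it; z points along the fingers, y is the line along which they close (so a half turn about z gives the same grasp; the last joint's range is limited). The gripper opens to 87 mm and grips with 3 to 60 N. Pads are 19 mm wide; open, the fingers measure 117 mm over their backs; the gripper's body (75 mm by 190 mm) begins 51 mm behind the grasp point.
Start: joints at [79.905, 22.042, 0.453, 0, -68.411, -14.817], TCP at [0.263, 0.567, 0.292] pointing down, gripper open.
Joint ranges: [-179.83, 179.83], [-69.29, 118.12], [-61.27, 80.66], [-181.25, 117.63], [-171.15, -9.14], [-177.46, 177.46]. Speed limits (degrees/s): [159.86, 159.86, 180, 180, 180, 180].

### API

Orientations are given as a 3x3 rotation matrix whose columns are the frame's x, y, z axes.
In Python, from station import r gives the robot as it stands.
- The arm moves only by the shell command python3 -m pendant 'ROWS' [OPENING]. ROWS is JSON, a list of rows, each a list of 2 entries, a list of its own where there are three numbers: the shift along the tool's x, y, z in mm, then the turn, a rotation vector about the tool's x, y, z in rad. A call has 1 to 10 rows; each row is the pose to reach, as a shift and turn from the pose commanded when the call began, along the tool's axes at that moment; what a row does not reach only later rows make up. A row lasts 1/10 s, in which the tool goes at most 50 mm and 8.59 degrees, less where a joint would pass 70% of its speed; a pose out of reach is approached as far as the arm can. A call with a gripper value outside its range is refused whole. OPENING is the opening, from 0 (shut) to 1 (fully open), set as the call begins (- or left out, the last holds). The fingers move at their own pace and stop on an object; the grip force is fixed at half the most. Time passes only in rows, so rows that repeat a pose let the fingers close. It gives the time, the measured TCP pose, the force, the opening and the grip force at its end, in the units of the state.
- r.sense(): the state, without advancing time (a new reading comes with each control period).
- r.capture(name): name is "scene" or "side" or "wrist"; returns a dict with "frame" (480x640x3 uint8, red, green, blue), "vertical_fov" (degrees; the focal length in pixels is half the picture's height over the tangent of half this angle, whatever the lens; pixels are square), "cx", "cy" (the principal point, pixels), "rvec" (rotation vector, rad) and "tvec" (3), from world to camera coordinates, as OpenCV has them. Camera axes: x right, y down, z forward; pixel columns grow to the right and rows downward; lengths in m; the calibration is good to about 2 mm. A picture is of the moment at which its call begins. There is no depth.
- r.finish_job(): hands the job in; it is judged then, once.
The state is a dict: "time_s": time; "joints": joint angles; "joint_velocities": joint speeds; "effort": joint torques, N m; "tcp_pos": TCP position; "ee_rot": TCP orientation; "wrist_force": force on the tool from outside, world axes, zero at the start; "moment": the same for the moment, N m; "gripper_width": opening from 0.0 (shut) to 1.0 (fully open); "gripper_force": force on a finger pad.
Only numpy, scipy, OpenCV 4.12 (cv2) and the standard library are available. Lean on these libraries where they do the work, as an engineer would, in place of code of your own. Each camera call takes 0.05 s, during which the arm holds its last target. There are 200 camera calls.

### The job

The tally counter on the bench still stands at the last job. With a fingertip, gently flick the edge of its star wheel clockwise (seen from above), one click at a time and letting the wheel settle in each click, until the raised stud on the wheel stands at the fixed pointer, and do not run past it. Leave the counter standing where it is, without gripping or lifting it, and leave the padlock, the lock cylinder and the box beside it alone.

Things in the scene. Friction and masses are not known exactly. Their poses are not given: they have to be found in the camera images.
- tally: Free-standing tally counter, about 1.8 kg: grey housing 110 (x) x 120 (y) x 41 mm, a flat black star wheel lying on top. Origin: centre of the underside, on the bench. -x is the front (roughly towards the robot), +y its left seen from the robot. Front face at x = -55 mm; the wheel overhangs it by 31 mm. Behind the wheel a post carries the pointer (x 34 to 52, 30 mm wide, top z = 66 mm).
- wheel_centre (a point): The wheel's vertical axis at its top face: x = -36, y = 0, z = 64 mm in the counter's frame. Wheel 14 mm thick (z 50 to 64): disc of radius 28 mm with 6 straight radial lobes, 9 mm wide, square ends at radius 50 mm, 60 degrees apart. At rest a gap faces straight front (-x), the nearest lobes 30 degrees either side of it; the same at the pointer.
- stud (a point): Top of the one round steel stud on the wheel: 10 mm across, 6 mm high, 21 mm from the axis, in line with the middle of a gap between lobes. It turns with the wheel; zero is when it stands at the pointer. (The hub's larger screw head, 18 mm across, rises 4.5 mm.)
- pointer_tip (a point): Tip of the fixed steel pointer, 56 mm behind the wheel's axis (x = +20, y = 0, z = 62.5 mm in the counter's frame). A fingertip whose inner face stands 12 to 17 mm inside the circle of the lobes' ends and sweeps from the right straight to the counter's left (+y), as far as the middle of its front, turns the wheel forward by one click.
- wheel (a joint): Turn of the wheel, rad, growing clockwise seen from above; 0 = stud at the pointer. A sprung detent holds it at multiples of 1.047 rad (60 degrees); it starts two to four clicks short (about -4.19, -3.14 or -2.09). A front lobe pushed to the counter's +y turns it forward, with 1 to 2 N at the lobe's end; past half a click it snaps on to the next by itself if nothing blocks it.
- padlock: Brass padlock lying left of the counter, 62 x 40 x 18 mm, loose; origin at the centre of its underside. Bystander.
- cylinder: Grey metal profile lock cylinder lying right of the counter, 62 x 33 x 17 mm, loose; origin at the centre of its underside. Bystander.
- blank_box: Small cardboard box behind the counter, 52 x 85 x 36 mm, loose; origin at the centre of its underside. Bystander.
Things that resemble listed ones, but are neither listed nor needed, are in the scene too. There is more than one size of the tally; the one meant has the size given above.

How it is judged:
By the outcome, as a careful person would: the job done as asked, in the order asked, and still so for the second after the job is handed in, with the robot touching nothing.
It also fails if it takes over 51 s, if anything falls off the work surface, if the arm or the gripper's body presses on something with over 40 N, if the wrist force passes 120 N, or if a joint passes its speed limit or range.

## Working session

There is one attempt and no reset: what is moved stays moved. The work goes in short steps, Python scripts to look and compute and a shell command to move; the robot and the scene stay as the last step left them, time stands still between calls to the robot, and variables do not carry over. Pictures are saved under pics/ and viewed, at most 10 in all, crops included, and the job is handed in when it is done.

```bash
mkdir -p pics; cat > h.py <<'E'
import numpy as np, cv2, pickle
from station import r
def cap(n,save=None):
    c=r.capture(n)
    if save: cv2.imwrite('pics/'+save,c['frame'][:,:,::-1]); pickle.dump(dict(c),open('pics/'+save[:-4]+'.pkl','wb'))
    return c
def cam(c):
    f=240/np.tan(np.radians(c['vertical_fov'])/2)
    K=np.array([[f,0,c['cx']],[0,f,c['cy']],[0,0,1.]]); R=cv2.Rodrigues(np.array(c['rvec'],float))[0]
    return K,R,np.array(c['tvec'],float).ravel()
def ray(c,uv,z):
    K,R,t=cam(c); d=R.T@np.linalg.inv(K)@[uv[0],uv[1],1]; o=-R.T@t
    return o+d*(z-o[2])/d[2]
def proj(c,P):
    K,R,t=cam(c); return cv2.projectPoints(np.array(P,float).reshape(-1,1,3),cv2.Rodrigues(R)[0],t,K,None)[0].reshape(-1,2)
E
python3 - <<'E'
from h import *
a=cap('scene','s1.png');b=cap('side','d1.png')
for c in(a,b):
    K,R,t=cam(c);print(K[0,0],-R.T@t, c.keys())
s=r.sense();print(s['tcp_pos'],s['ee_rot'],s['time_s'])
E
```

```text
470.9314681369112 [ 0.0499062  -0.37012891  0.5488616 ] dict_keys(['frame', 'vertical_fov', 'cx', 'cy', 'rvec', 'tvec'])
609.9269871986155 [ 0.96518218 -0.25400447  0.77327919] dict_keys(['frame', 'vertical_fov', 'cx', 'cy', 'rvec', 'tvec'])
[0.26307483 0.56652203 0.29129063] [[ 9.06905850e-01 -4.21332735e-01 -7.10867398e-04]
 [-4.21333321e-01 -9.06904112e-01 -1.77865797e-03]
 [ 1.04718259e-04  1.91258744e-03 -9.99998166e-01]] 0.1
```

View pics/s1.png

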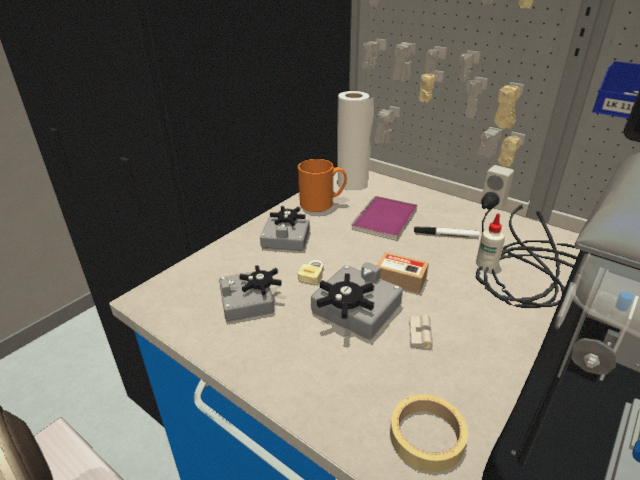

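View pics/d1.png

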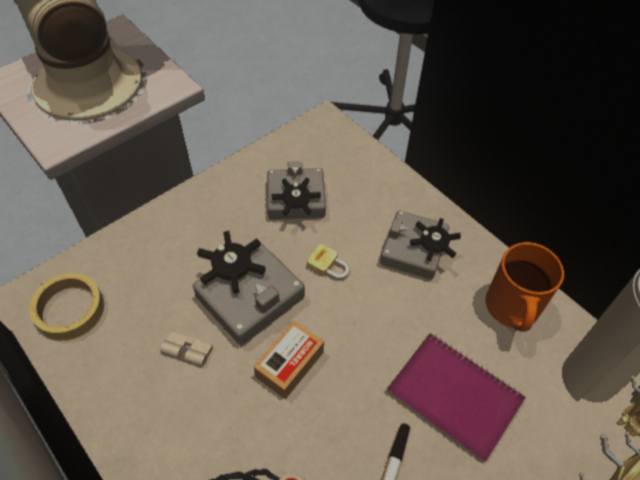

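Candidates for the tally: the large counter (scene 347,295 / side 232,258), a small one (scene 250,290 / side 296,193) and another small one (scene 287,228 / side 432,238). I choose the large one: it stands with the padlock, cylinder and box around it. I'll check this in a close crop.

```bash
python3 - <<'E'
from h import *
a=cv2.imread('pics/s1.png')[250:350,300:420]; b=cv2.imread('pics/d1.png')[220:350,180:320]
A=cv2.resize(a,None,fx=3.3,fy=3.3,interpolation=cv2.INTER_CUBIC);B=cv2.resize(b,None,fx=2.85,fy=2.85,interpolation=cv2.INTER_CUBIC)
h=max(A.shape[0],B.shape[0]);C=np.zeros((h,A.shape[1]+B.shape[1],3),np.uint8);C[:A.shape[0],:A.shape[1]]=A;C[:B.shape[0],A.shape[1]:]=B
cv2.imwrite('pics/crop.png',C);print(A.shape,B.shape)
a=pickle.load(open('pics/s1.pkl','rb'));b=pickle.load(open('pics/d1.pkl','rb'))
# wheel = dark blob
for c,box in((a,(300,250,420,350)),(b,(180,220,320,350))):
    g=c['frame'].max(2)[box[1]:box[3],box[0]:box[2]]
    m=(g<45).astype(np.uint8);cs,_=cv2.findContours(m,cv2.RETR_EXTERNAL,cv2.CHAIN_APPROX_SIMPLE)
    k=max(cs,key=cv2.contourArea);(x,y),ax,an=cv2.fitEllipse(cv2.convexHull(k))
    uv=(x+box[0],y+box[1]);print(uv,ax,ray(c,uv,.057),[ray(c,uv2,.064).round(4) for uv2 in [uv]])
E
```

```text
(330, 396, 3) (370, 399, 3)
(345.40449142456055, 295.89575958251953) (42.314910888671875, 61.663368225097656) [ 0.53238631 -0.04252794  0.057     ] [array([ 0.5255, -0.0472,  0.064 ])]
(230.50920867919922, 262.17187118530273) (60.31023025512695, 70.35311126708984) [ 0.5341942  -0.04495387  0.057     ] [array([ 0.5384, -0.047 ,  0.064 ])]
```

View pics/crop.png

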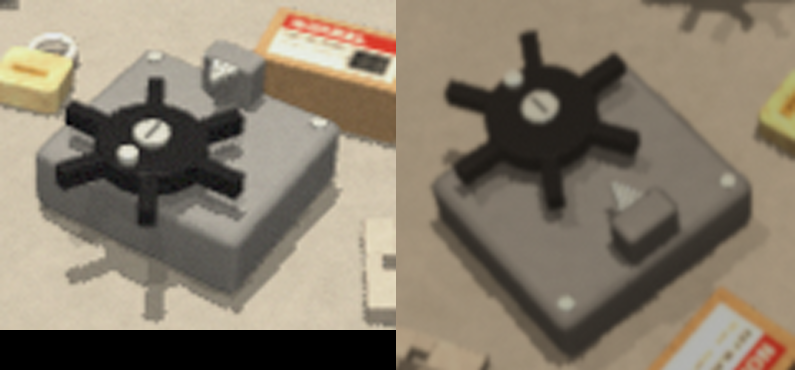

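```bash
python3 - <<'E'
from h import *
a=pickle.load(open('pics/s1.pkl','rb'));b=pickle.load(open('pics/d1.pkl','rb'))
S=lambda x,y:(300+x/3.3,250+y/3.3); D=lambda x,y:(180+(x-396)/2.85,220+y/2.85)
print('hub',ray(a,S(151,131),.0685),ray(b,D(540,106),.0685))
print('tip',ray(a,S(206,88),.0625),ray(b,D(612,183),.0625))
p,q=ray(b,D(728,180),.041),ray(b,D(565,303),.041);v=p-q;print('screws side',p,q,np.degrees(np.arctan2(v[1],v[0]))-90)
p,q=ray(a,S(155,57),.041),ray(a,S(320,123),.041);v=p-q;print('screws scene',p,q,np.degrees(np.arctan2(v[1],v[0]))-90)
print('stud',ray(a,S(128,152),.07),ray(b,D(513,77),.07))
for n,uv in dict(l1=(448,92),l2=(530,35),l3=(620,62),l4=(636,143),l5=(556,205),l6=(460,172)).items(): print(n,ray(b,D(*uv),.064))
E
```

```text
hub [ 0.53389214 -0.0418829   0.0685    ] [ 0.53440891 -0.04354454  0.0685    ]
tip [ 0.58468338 -0.04042122  0.0625    ] [ 0.58842424 -0.04081917  0.0625    ]
screws side [0.61190838 0.01039671 0.041     ] [ 0.61551642 -0.09025674  0.041     ] 2.0529585350221566
screws scene [0.6145802 0.0114577 0.041    ] [ 0.61906782 -0.08866536  0.041     ] 2.566341194975024
stud [ 0.51308862 -0.04316451  0.07      ] [ 0.51297422 -0.04431084  0.07      ]
l1 [ 0.49618594 -0.07214632  0.064     ]
l2 [ 0.49345813 -0.02133277  0.064     ]
l3 [0.53550088 0.00355061 0.064     ]
l4 [ 0.57857186 -0.01900944  0.064     ]
l5 [ 0.58211525 -0.06868505  0.064     ]
l6 [ 0.53825325 -0.09322795  0.064     ]
```

Side crop: hub at (540,106), stud at (513,77), directly opposite the pointer tip (612,183). The lobe radius is about 49 mm, so this is the listed counter. Axis ≈ (0.534, -0.043), yaw ≈ 2.3°, and the wheel stands 3 clicks short. I'm moving to the front right with the gripper shut.

```bash
python3 -m pendant '[[[32,34,0],[0,0,0.14]],[[64,68,0],[0,0,0.28]],[[97,102,0],[0,0,0.42]],[[129,136,0],[0,0,0.56]],[[161,170,0],[0,0,0.7]],[[194,205,0],[0,0,0.84]],[[226,239,0],[0,0,0.98]],[[258,273,0],[0,0,1.096]],[[291,307,0],[0,0,1.096]],[[323,341,0],[0,0,1.096]]]' 0
cat > go.py <<'E'
from h import *
import sys
hub=np.array([.534,-.0427]);ya=np.radians(2.3);ex=np.array([np.cos(ya),np.sin(ya)]);ey=np.array([-ex[1],ex[0]])
s=r.sense();p=np.array(s['tcp_pos']);R=np.array(s['ee_rot']);d=p[:2]-hub
print('t',s['time_s'],'tcp rel axis',(1e3*np.array([d@ex,d@ey])).round(1),'z',p[2].round(4),'yerr deg',np.degrees(np.arctan2(R[1,1],R[0,1])).round(2),'F',np.round(s['wrist_force'],2),'w',s['gripper_width'])
if len(sys.argv)>3:
    x,y,z=map(float,sys.argv[1:4]);t=np.r_[hub+x/1e3*ex+y/1e3*ey,z/1e3];print('shift',(1e3*R.T@(t-p)).round(1))
E
python3 go.py -51 -52 200
```

```text
time_s: 1.1
tcp_pos: [0.4125, 0.1196, 0.2922]
ee_rot: [[0.04, -0.999, 0.0], [-0.999, -0.04, 0.0], [-0.0, -0.0, -1.0]]
wrist_force: [1.9, -0.0, 0.2]
gripper_width: 0.173
gripper_force: 0.0
t 1.1 tcp rel axis [-114.9  167. ] z 0.2922 yerr deg -177.68 F [ 1.86 -0.01  0.21] w 0.1729438779505637
shift [219.1 -63.8  92.2]
```

```bash
python3 -m pendant '[[[45,-8,20],[0,0,0]],[[90,-16,40],[0,0,0]],[[135,-24,60],[0,0,0]],[[178,-32,80],[0,0,0]],[[219,-40,92],[0,0,0]],[[219,-40,92],[0,0,0]],[[219,-40,92],[0,0,0]]]' 0 >/dev/null
python3 go.py -75 -52 116
python3 - <<'E'
from h import *
c=cap('wrist','w1.png');K,R,t=cam(c);print(-R.T@t)
d=cap('side','d2.png');cv2.imwrite('pics/d2c.png',cv2.resize(d['frame'][120:360,80:400,::-1],None,fx=2.4,fy=2.4,interpolation=cv2.INTER_CUBIC))
E
```

```text
t 1.8 tcp rel axis [-75.2 -50.9] z 0.1995 yerr deg -177.86 F [ 0.13  0.36 -0.67] w 0.008033707705675077
shift [ 1.1 -0.4 83.5]
[ 0.46312193 -0.17810298  0.29169031]
```

View pics/w1.png

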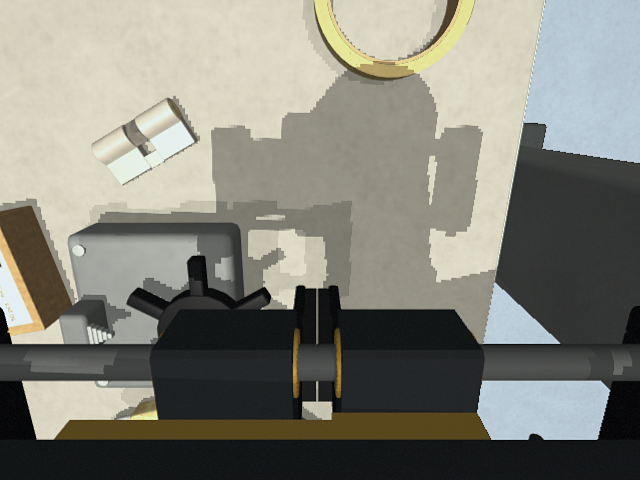

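The wrist view shows the closed fingertips as a narrow pair at columns 295–341, row ~290, with the wheel to their left (hub about 200,320) and the cylinder clear at (145,140). I'll measure the tip's extents.

```bash
python3 - <<'E'
from h import *
c=pickle.load(open('pics/w1.pkl','rb'))
hub=np.array([.534,-.0427]);ya=np.radians(2.3);ex=np.array([np.cos(ya),np.sin(ya)]);ey=np.array([-ex[1],ex[0]])
for uv in((295,290),(341,290),(318,290)):
  for z in (.1295,.16):
    d=ray(c,uv,z)[:2]-hub;print(uv,z,(1e3*np.array([d@ex,d@ey])).round(1))
d=ray(c,(197,257),.064)[:2]-hub;print('lobe -90 end',(1e3*np.array([d@ex,d@ey])).round(1))
d=ray(c,(267,293),.064)[:2]-hub;print('lobe -30 end',(1e3*np.array([d@ex,d@ey])).round(1))
E
```

```text
(295, 290) 0.1295 [-67.1 -59. ]
(295, 290) 0.16 [-68.8 -72.8]
(341, 290) 0.1295 [-87.3 -59. ]
(341, 290) 0.16 [-85.2 -72.8]
(318, 290) 0.1295 [-77.2 -59. ]
(318, 290) 0.16 [-77.  -72.8]
lobe -90 end [ -5.2 -51.1]
lobe -30 end [-46.1 -27.4]
```

View pics/d2c.png

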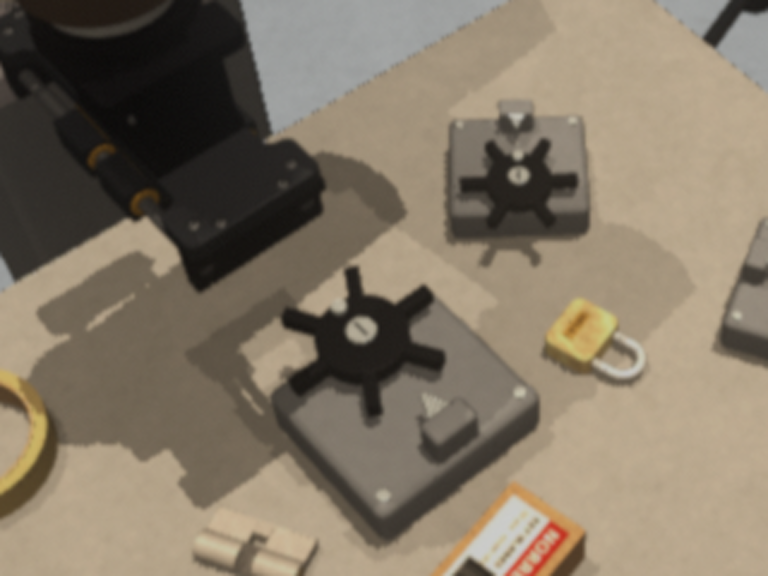

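```bash
python3 -m pendant '[[[8,0,40],[0,0,0]],[[8,0,75],[0,0,0]],[[8,0,81.5],[0,0,0]],[[8,-10,81.5],[0,0,0]],[[8,-20,81.5],[0,0,0]],[[8,-29,81.5],[0,0,0]],[[8,-29,81.5],[0,0,0]],[[8,-29,81.5],[0,0,0]]]' 0 >/dev/null
python3 go.py -46 0 118
python3 - <<'E'
from h import *
a=cap('scene','s3.png');d=cap('side','d3.png')
A=a['frame'][240:340,290:420];B=d['frame'][200:330,160:310]
A=cv2.resize(A,(390,300),interpolation=cv2.INTER_CUBIC);B=cv2.resize(B,(346,300),interpolation=cv2.INTER_CUBIC)
cv2.imwrite('pics/c3.png',np.hstack([A,B])[:,:,::-1])
E
```

```text
t 2.7 tcp rel axis [-45.3 -58. ] z 0.1194 yerr deg -177.72 F [-0.86  0.53 -0.1 ] w 0.004606993094396821
shift [-58.    0.7   1.4]
```

View pics/c3.png

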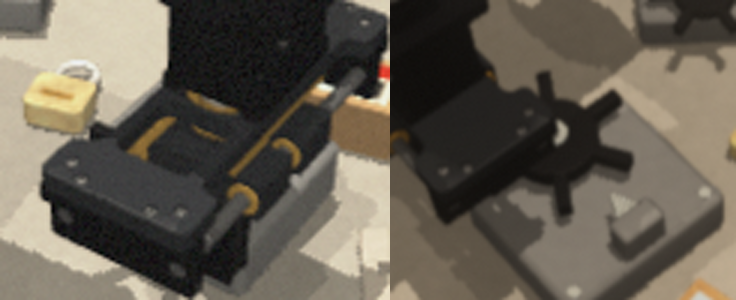

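The body hides the front of the wheel, but the wheel is undisturbed and the tip is on station at its right. Starting sweep 1.

```bash
python3 -m pendant '[[[-6,0,0],[0,0,0]],[[-12,0,0],[0,0,0]],[[-18,0,0],[0,0,0]],[[-24,0,0],[0,0,0]],[[-29,0,0],[0,0,0]],[[-34,0,0],[0,0,0]],[[-39,0,0],[0,0,0]]]' 0 >/dev/null
python3 go.py
python3 -m pendant '[[[-5,0,0],[0,0,0]],[[-10,0,0],[0,0,0]],[[-15,0,0],[0,0,0]],[[-20,0,0],[0,0,0]],[[-20,0,0],[0,0,0]],[[-20,0,0],[0,0,0]],[[-20,0,0],[0,0,0]]]' 0 >/dev/null
python3 go.py
python3 -m pendant '[[[0,10,0],[0,0,0]],[[0,22,0],[0,0,0]],[[0,36,0],[0,0,0]],[[0,50,0],[0,0,0]],[[0,60,-40],[0,0,0]],[[0,60,-80],[0,0,0]],[[20,60,-80],[0,0,0]],[[60,60,-80],[0,0,0]],[[60,60,-80],[0,0,0]]]' 0 >/dev/null
python3 go.py
python3 - <<'E'
from h import *
a=cap('scene','s4.png');d=cap('side','d4.png')
A=a['frame'][240:340,290:420];B=d['frame'][200:330,160:310]
A=cv2.resize(A,(390,300),interpolation=cv2.INTER_CUBIC);B=cv2.resize(B,(346,300),interpolation=cv2.INTER_CUBIC)
cv2.imwrite('pics/c4.png',np.hstack([A,B])[:,:,::-1])
E
```

```text
t 3.5 tcp rel axis [-45.9 -18.6] z 0.1187 yerr deg -177.71 F [-1.64 -1.2   0.48] w 0.00607317085699666
t 4.2 tcp rel axis [-45.8   0.9] z 0.1188 yerr deg -177.71 F [-0.63 -0.27  0.36] w 0.0074030162597555306
t 5.1 tcp rel axis [-107.3  -61.5] z 0.1989 yerr deg -177.96 F [-0.26 -0.3  -0.25] w 0.0017086236620843817
```

View pics/c4.png

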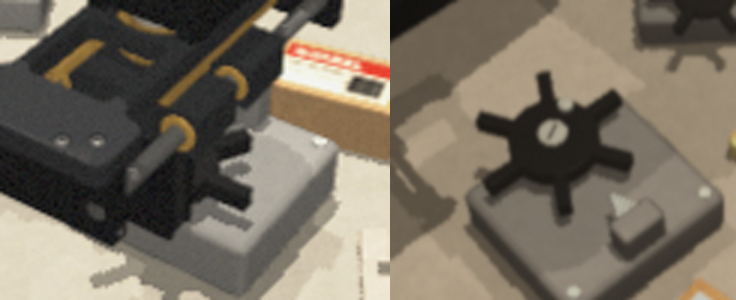

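Side crop: the stud has moved to (565,103) with the hub at (552,130), so exactly one click forward. The counter hasn't moved. Starting sweep 2.

```bash
python3 -m pendant '[[[0,-10,40],[0,0,0]],[[0,-20,80],[0,0,0]],[[-2,-30,80],[0,0,0]],[[-3,-45,80],[0,0,0]],[[-3,-56,80],[0,0,0]],[[-3,-61,80],[0,0,0]],[[-3,-61,80],[0,0,0]],[[-3,-61,80],[0,0,0]]]' 0 >/dev/null
python3 go.py
python3 -m pendant '[[[-6,0,0],[0,0,0]],[[-12,0,0],[0,0,0]],[[-18,0,0],[0,0,0]],[[-24,0,0],[0,0,0]],[[-29,0,0],[0,0,0]],[[-34,0,0],[0,0,0]],[[-39,0,0],[0,0,0]]]' 0 >/dev/null
python3 go.py
python3 -m pendant '[[[-5,0,0],[0,0,0]],[[-10,0,0],[0,0,0]],[[-15,0,0],[0,0,0]],[[-20,0,0],[0,0,0]],[[-20,0,0],[0,0,0]],[[-20,0,0],[0,0,0]],[[-20,0,0],[0,0,0]]]' 0 >/dev/null
python3 go.py
python3 -m pendant '[[[0,10,0],[0,0,0]],[[0,22,0],[0,0,0]],[[0,36,0],[0,0,0]],[[0,50,0],[0,0,0]],[[0,60,-40],[0,0,0]],[[0,60,-80],[0,0,0]],[[20,60,-80],[0,0,0]],[[60,60,-80],[0,0,0]],[[60,60,-80],[0,0,0]]]' 0 >/dev/null
python3 go.py
python3 - <<'E'
from h import *
d=cap('side','d5.png')
B=d['frame'][200:330,160:310]
cv2.imwrite('pics/c5.png',cv2.resize(B,(346,300),interpolation=cv2.INTER_CUBIC)[:,:,::-1])
E
```

```text
t 6.0 tcp rel axis [-45.2 -55.9] z 0.1193 yerr deg -177.72 F [-1.28  0.13 -0.62] w 0.006908936957588621
t 6.7 tcp rel axis [-45.2 -16.7] z 0.1186 yerr deg -177.71 F [-1.86 -1.71  1.21] w 0.004805243626707889
t 7.4 tcp rel axis [-44.8   2.9] z 0.1187 yerr deg -177.72 F [ 0.69  0.21 -0.15] w 0.0029128231741490794
t 8.3 tcp rel axis [-106.4  -59.5] z 0.1989 yerr deg -177.96 F [-0.62  0.02 -0.78] w 0.005873040340185683
```

View pics/c5.png

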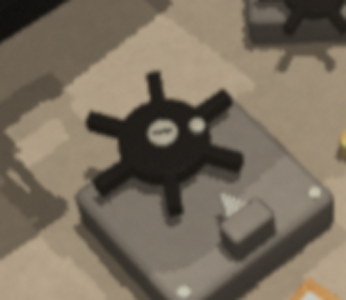

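The stud is now at (197,125) with the hub at (163,131). That is two clicks done, one left. Sweep 3 ends at the same place.

```bash
python3 -m pendant '[[[0,-10,40],[0,0,0]],[[0,-20,80],[0,0,0]],[[0,-30,80],[0,0,0]],[[-1,-45,80],[0,0,0]],[[-1,-56,80],[0,0,0]],[[-1,-61,80],[0,0,0]],[[-1,-61,80],[0,0,0]],[[-1,-61,80],[0,0,0]]]' 0 >/dev/null
python3 go.py
python3 -m pendant '[[[-6,0,0],[0,0,0]],[[-12,0,0],[0,0,0]],[[-18,0,0],[0,0,0]],[[-24,0,0],[0,0,0]],[[-29,0,0],[0,0,0]],[[-34,0,0],[0,0,0]],[[-39,0,0],[0,0,0]]]' 0 >/dev/null
python3 go.py
python3 -m pendant '[[[-5,0,0],[0,0,0]],[[-10,0,0],[0,0,0]],[[-15,0,0],[0,0,0]],[[-19,0,0],[0,0,0]],[[-19,0,0],[0,0,0]],[[-19,0,0],[0,0,0]],[[-19,0,0],[0,0,0]]]' 0 >/dev/null
python3 go.py
python3 -m pendant '[[[0,10,0],[0,0,0]],[[0,22,0],[0,0,0]],[[0,36,0],[0,0,0]],[[0,50,0],[0,0,0]],[[0,60,-40],[0,0,0]],[[0,60,-80],[0,0,0]],[[20,60,-80],[0,0,0]],[[60,60,-80],[0,0,0]],[[60,60,-80],[0,0,0]],[[60,60,-80],[0,0,0]]]' 0 >/dev/null
python3 go.py
python3 - <<'E'
from h import *
d=cap('side','d6.png')
B=d['frame'][200:330,160:310]
cv2.imwrite('pics/c6.png',cv2.resize(B,(519,450),interpolation=cv2.INTER_CUBIC)[:,:,::-1])
E
```

```text
t 9.15 tcp rel axis [-44.2 -55.9] z 0.1193 yerr deg -177.72 F [ 0.32  0.26 -0.54] w 0.0075139213823075335
t 9.85 tcp rel axis [-44.9 -16.8] z 0.1184 yerr deg -177.72 F [-3.29 -2.53  1.25] w 0.009422305789695575
t 10.55 tcp rel axis [-43.7   1.9] z 0.1188 yerr deg -177.71 F [ 0.69  0.39 -0.41] w 0.0005465726434082043
t 11.55 tcp rel axis [-105.1  -58.7] z 0.1986 yerr deg -177.84 F [ 0.57  1.2  -0.23] w 0.003926184296286686
```

View pics/c6.png

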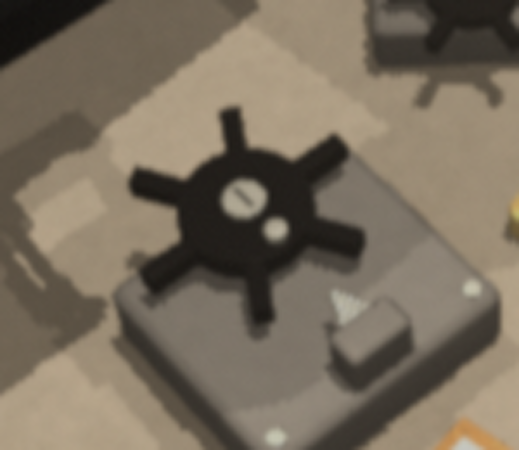

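The stud at (276,229) lies on the line from the hub (243,199) to the pointer tip (335,292). The wheel stands at zero, the counter is in place and the robot is clear.

```bash
python3 -c "
from station import r
print(r.finish_job())"
```

```text
the job is handed in; nothing more can be done
None
```

I flicked the star wheel three separate clicks clockwise; the last picture shows the stud at the pointer and the counter still in place, and I handed the job in at about 12 s with the robot clear.

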